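# Sort loose fittings into the stock bins under a wire shelf

### The arm

A 6-joint arm with a two-finger parallel gripper is mounted at the origin on the work surface. World frame = base frame: x ahead of the robot, y to its left, z up, the work surface at z = 0. Lengths are in m, angles in rad, forces in N, time in s.
With the tool pointing down it reaches from about 0.325 to 0.775 m from the base axis. Payload 9.3 kg.
Tool frame: the origin (TCP) lies midway between the tips of the shut fingers; the grasp point (between the pads) lies 19 mm behind it; z points along the fingers, y is the line along which they close (so a half turn about z gives the same grasp; the last joint's range is limited). The gripper opens to 85 mm and grips with 20 to 120 N. Pads are 22 mm wide; open, the fingers measure 114 mm over their backs; the gripper's body (76 mm by 85 mm) begins 54 mm behind the grasp point. The pads swing forward as they close: fully open they stand 13 mm farther back than shut.
Start: joints at [-1.468, 0.259, 0.021, 1.334, 0, 1.418], TCP at [0.139, -0.532, 0.231] pointing down, gripper open.
Joint ranges: [-3.04, 3.04], [-0.91, 1.82], [-1.04, 1.36], [-1.92, 1.95], [-1.52, 1.45], [-3.14, 3.14]. Speed limits (rad/s): [2.22, 2.22, 2.79, 3.14, 3.14, 3.14].

### API

Orientations are given as a unit quaternion [x, y, z, w].
In Python, from rig import * gives the robot as it stands. The module is installed in compiled form; this text tells all that it offers.
- The arm moves only by the tool carry_out, never from a script. Its argument "increments" is text: rows parted by semicolons, each of 7 numbers parted by spaces: the shift along the world's x, y, z in units of 400 mm (1.0 is 400 mm), then the turn, a rotation vector about the world's x, y, z in units of pi/2 rad (1.0 is pi/2 rad), then the finger opening in mm, from 0 to 85.4. In form: dx dy dz wx wy wz hand; .... A call has 1 to 5 rows; each row shifts and turns the commanded pose from where the row before left it; what a row does not reach is not made up. A row lasts 1/12 s, in which the tool goes at most 41.7 mm and 7.16 degrees, less where a joint would pass 70% of its speed; a pose out of reach is approached as far as the arm can. A call with a number of a shift or a turn outside -1 to 1 is refused whole. A call with a gripper value outside its range is refused whole. The fingers move at their own pace and stop on an object; "force" is the grip in N (left out, the last holds). Time passes only in rows, so rows that do not move let the fingers close. It gives the time, the measured TCP pose, the force, the opening and the grip force at its end, in the units of the state.
- state(): the state, without advancing time (a new reading comes with each control period).
- camera(name): name is "side" or "top"; returns a dict with "image" (420x560x3 uint8, blue, green, red), "range_z" (420x560 float32, m along the optical axis (not along the pixel's ray), 0 where there is no reading), "fx", "fy", "cx", "cy" (pixels), "position" and "rotation" of the camera in the world. Camera axes: x right, y up, looking along -z (the intrinsics and any distortion apply to the point x, -y, -z); pixel columns grow to the right and rows downward; lengths in m; the calibration is good to about 2 mm. A picture is of the moment at which its call begins.
- sign_off(): hands the job in; it is judged then, once.
The state is a dict: "time": time; "joints": joint angles; "dq": joint speeds; "joint_efforts": joint torques, N m; "position": TCP position; "tool_rot": TCP orientation; "ft_force": force on the tool from outside, world axes, zero at the start; "wrist_torque": the same for the moment, N m; "opening": finger opening in m; "finger_force": force on a finger pad.
Only numpy, scipy, OpenCV 4.12 (cv2) and the standard library are available. Lean on these libraries where they do the work, as an engineer would, in place of code of your own. Each camera call takes 0.05 s, during which the arm holds its last target. There are 200 camera calls.

### The job

Four loose fittings lie about the bench among other things: two hex bolts, a pipe coupling and a pipe elbow. Put each of them away in the stock bin under the wire shelf that carries a sample of its kind on the ledge at its back, so that it lies inside the bin. Leave everything else on the bench where it is.

Things in the scene. Friction and masses are not known exactly. Their poses are not given: they have to be found in the camera images.
- bolt_a: one of two identical steel hex bolts lying on its side: round shank 16 mm dia and 80 mm long, hex head 24 mm across flats and 10 mm thick. Origin in the shank, in the middle of the 90 mm length, 10 mm above the bench; x runs from head to tip (head from x = -45 to -35 mm, shank from -35 to +45 mm), z up
- bolt_b: one of two identical steel hex bolts lying on its side: round shank 16 mm dia and 80 mm long, hex head 24 mm across flats and 10 mm thick. Origin in the shank, in the middle of the 90 mm length, 10 mm above the bench; x runs from head to tip (head from x = -45 to -35 mm, shank from -35 to +45 mm), z up
- coupling: steel pipe coupling, a plain tube standing upright, 38 mm outside and 28 mm inside dia, 45 mm high. Origin in its middle, 22.5 mm above the bench, z along the tube
- elbow: grey metal 90-degree pipe elbow lying flat, 33 mm high. Its two legs run along its +x and +y from a round corner (33 mm dia) at x = y = -18 mm, each 56 mm long from the corner's centre; legs 30 mm dia, with a collar 33 mm dia on the last 12 mm. Origin in the plane of the leg axes, 16.5 mm above the bench, inside the crook; z up
- bin_bolts: the bin with as sample a hex bolt at its back. Fixed open metal bin 121 deep (x) x 101 wide (y) mm, walls and floor 4 mm; origin under its middle, x from low front (robot side) to back. Front wall 45 mm high; sides 58 mm in the front 38 mm, 85 mm behind; back 85 mm. Sample ledge at x = 61 to 123 mm, 85 mm high. The 3 bins stand abreast under the shelf in any order
- bin_couplings: the bin with as sample an upright pipe coupling at its back. Fixed open metal bin 121 deep (x) x 101 wide (y) mm, walls and floor 4 mm; origin under its middle, x from low front (robot side) to back. Front wall 45 mm high; sides 58 mm in the front 38 mm, 85 mm behind; back 85 mm. Sample ledge at x = 61 to 123 mm, 85 mm high. The 3 bins stand abreast under the shelf in any order
- bin_elbows: the bin with as sample a pipe elbow at its back. Fixed open metal bin 121 deep (x) x 101 wide (y) mm, walls and floor 4 mm; origin under its middle, x from low front (robot side) to back. Front wall 45 mm high; sides 58 mm in the front 38 mm, 85 mm behind; back 85 mm. Sample ledge at x = 61 to 123 mm, 85 mm high. The 3 bins stand abreast under the shelf in any order
- rack: fixed rack over the bins. Origin on the bench under the middle of its shelf's front bar, straight above the bins' front walls; x from front to back. Bin middles at x = 60, y = -108, 0, 108 mm. Two uprights 30 mm square, 262 mm high, at x = 140, y = +-183 mm, each with a brace up to the shelf's end arm. A hand gets between shelf and bin only slanting in from the front
- shelf_front (a point): middle of the front bar (12 mm dia) of the see-through wire shelf, 250 mm above the bench; axes as the rack's. The wires, their underside 244 mm above the bench (end arms 236 mm), cover x = -6 to 125 mm, y = -183 to 183 mm
- adaptor: bystander: brass pipe adaptor, 38 mm dia, 42 mm high, upright; origin under its middle
- tin: bystander: small tin, 48 mm dia, 60 mm high; origin under its middle
- jar: bystander: small glass jar, 48 mm dia, 65 mm high; origin under its middle
- carton: bystander: cardboard carton 90 x 110 x 60 mm; origin under its middle
- junction_box: bystander: square metal junction box 85 x 85 x 40 mm with two 14 mm stubs; origin under its middle
- wrench: bystander: wrench 190 mm long lying flat along its x; origin under its middle
- hammer: bystander: hammer lying along its x, about 280 mm long, head at +x; origin under its middle
Not all that is in view belongs to the job. What is shaped like the elbow but purple or turquoise is not meant.

How it is judged:
By the outcome, as a careful person would: the job done as asked, in the order asked, and still so for the second after the job is handed in, with the robot touching nothing.
It also fails if it takes over 70 s, if anything falls off the work surface, if the arm or the gripper's body presses on something with over 40 N, if the wrist force passes 120 N, or if a joint passes its speed limit or range.

## Working session

There is one attempt and no reset: what is moved stays moved. The work goes in short steps, Python scripts to look and compute and a tool call to move; the robot and the scene stay as the last step left them, time stands still between calls to the robot, and variables do not carry over. Pictures are saved under pics/ and viewed, at most 10 in all, crops included, and the job is handed in when it is done.

Besides the shell and the picture viewer there is one more tool, called after "Request:" as name(argument=value, ...) on one line, values as JSON. carry_out: Moves the arm, as the interface text tells. Shifts and turns lie within -1 to 1; 1 stands for 400 mm of shift or pi/2 rad of turn. Its arguments: {"type":"object","properties":{"increments":{"type":"string"},"force":{"type":"number"}},"required":["increments"]}

```bash
ls; mkdir -p pics
python3 - <<'E'
from rig import *
import cv2,pickle
d={}
for n in("top","side"):
    c=camera(n);d[n]=c;cv2.imwrite(f"pics/{n}0.png",c["image"]);print(n,c["fx"],c["fy"],c["cx"],c["cy"],c["position"],c["rotation"],[k for k in c])
pickle.dump(d,open("c0.pkl","wb"))
print(state())
E
```

```text
pics
top 506.1019997223113 506.1019997223113 280.90954780562424 206.80342338444083 [0.31438463 0.02091637 1.74028455] [-0.03268792  0.03370113  0.70854472 -0.70410235] ['image', 'range_z', 'fx', 'fy', 'cx', 'cy', 'position', 'rotation']
side 386.18138458745517 386.18138458745517 278.10665618049035 209.3971205031242 [0.18512618 0.92352961 0.67733327] [-0.07061181  0.50326569  0.849294   -0.14295912] ['image', 'range_z', 'fx', 'fy', 'cx', 'cy', 'position', 'rotation']
{'time': 0.1, 'joints': array([-1.46761339e+00,  2.59150954e-01,  2.08326037e-02,  1.33371974e+00,
       -2.87654522e-05,  1.41817816e+00]), 'dq': array([-0.00041677, -0.00271901,  0.00250798, -0.00157019, -0.00104709,
        0.0019327 ]), 'joint_efforts': array([ 4.67430669e-03, -5.56694376e+01,  3.45069087e+01,  1.16566237e-02,
       -1.68126380e-04,  8.35129640e-06]), 'position': array([ 0.13911157, -0.53184653,  0.23071646]), 'tool_rot': array([ 9.91831676e-01,  1.27552111e-01,  9.66784793e-07, -6.21045921e-04]), 'ft_force': array([0.32260228, 0.1183848 , 0.16996678]), 'wrist_torque': array([0.02222961, 0.03176958, 0.01150435]), 'finger_force': 0.0, 'opening': 0.0853425334366288}
```

View pics/top0.png

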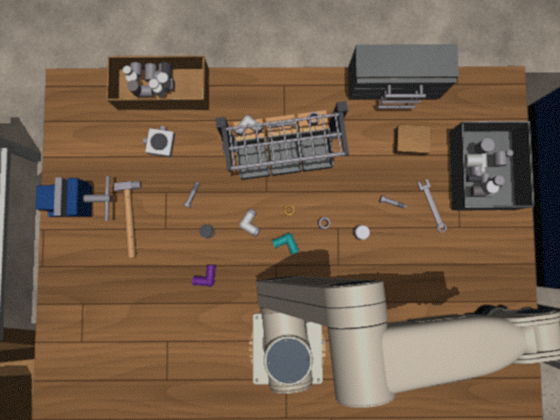

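View pics/side0.png

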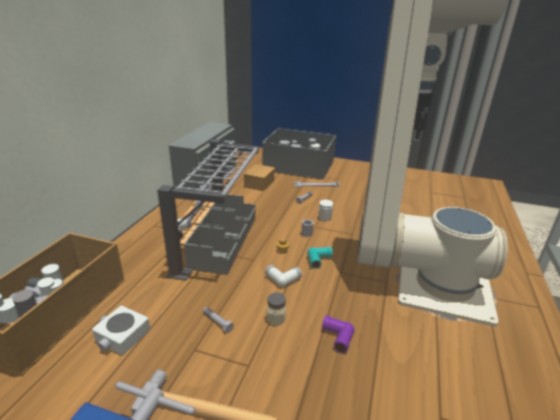

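The top view shows bolts at (192,194) and (392,201), the elbow at (249,222), the coupling at (324,222) and the brass adaptor at (289,210). The rack is around (285,140). The turquoise elbow at (288,243) and the purple one at (205,275) are decoys. Next I'll build point clouds and enlarge the rack.

```bash
cat > h.py <<'E'
import numpy as np,cv2
from scipy.spatial.transform import Rotation as R
def cloud(c):
    z=c["range_z"].astype(float);v,u=np.mgrid[:z.shape[0],:z.shape[1]]
    p=np.stack([(u-c["cx"])/c["fx"]*z,-(v-c["cy"])/c["fy"]*z,-z],-1)
    w=R.from_quat(c["rotation"]).apply(p.reshape(-1,3)).reshape(p.shape)+c["position"]
    w[z==0]=np.nan
    return w
E
python3 - <<'E'
from h import *
import pickle
d=pickle.load(open("c0.pkl","rb"));t=d["top"];w=cloud(t);ws=cloud(d["side"])
for n,(u,v) in dict(boltA=(192,194),boltB=(392,201),elbow=(249,222),coup=(324,222),adap=(289,210),jar=(207,231),tin=(362,232),turq=(288,243)).items():
    s=w[v-18:v+19,u-18:u+19].reshape(-1,3);s=s[(s[:,2]>.007)&np.isfinite(s[:,2])]
    # world bbox cluster also from side cloud
    c=np.median(s[:,:2],0);q=ws.reshape(-1,3);q=q[(np.linalg.norm(q[:,:2]-c,axis=1)<.065)&(q[:,2]>.006)&(q[:,2]<.1)]
    (a,b),(l1,l2),an=cv2.minAreaRect((s[:,:2]*1000).astype(np.float32))
    print(n,len(s),"rect",round(a),round(b),round(l1),round(l2),round(an,1),"zmax",s[:,2].max().round(3),"side n",len(q),q.mean(0).round(3),q.min(0).round(3),q.max(0).round(3))
fl=w[300:320,100:200];print("floor z",np.nanmedian(fl[...,2]),np.nanmedian(ws[340:370,200:300,2]))
for (u,v) in [(338,105),(222,121),(346,155),(230,172),(237,127),(344,120),(230,140)]:
    print(u,v,w[v-1:v+2,u-1:u+2].reshape(-1,3).round(3)[[0,4,8]].tolist())
a=cv2.resize(t["image"][90:190,205:365],None,fx=5,fy=5,interpolation=cv2.INTER_CUBIC);cv2.imwrite("pics/rack.png",a)
s=d["side"]["image"];cv2.imwrite("pics/rackside.png",cv2.resize(s[130:290,150:350],None,fx=3.7,fy=3.7,interpolation=cv2.INTER_CUBIC))
E
```

```text
boltA 255 rect 524 324 125 125 90.0 zmax 0.03 side n 259 [0.511 0.332 0.015] [0.472 0.304 0.006] [0.561 0.355 0.025]
boltB 247 rect 495 -364 125 125 89.6 zmax 0.034 side n 72 [ 0.487 -0.35   0.014] [ 0.467 -0.409  0.006] [ 0.51  -0.317  0.025]
elbow 411 rect 426 127 123 124 89.4 zmax 0.041 side n 450 [0.415 0.136 0.024] [0.372 0.098 0.006] [0.469 0.164 0.033]
coup 192 rect 424 -130 123 124 89.6 zmax 0.057 side n 166 [ 0.414 -0.118  0.029] [ 0.396 -0.144  0.007] [ 0.433 -0.104  0.045]
adap 178 rect 467 -10 124 124 89.6 zmax 0.042 side n 111 [0.459 0.002 0.025] [ 0.444 -0.026  0.006] [0.478 0.014 0.041]
jar 298 rect 396 271 125 123 89.7 zmax 0.079 side n 547 [0.386 0.281 0.044] [0.365 0.249 0.006] [0.413 0.295 0.067]
tin 273 rect 389 -258 123 123 89.6 zmax 0.073 side n 246 [ 0.38  -0.237  0.039] [ 0.358 -0.27   0.006] [ 0.406 -0.221  0.061]
turq 386 rect 353 -5 123 123 89.7 zmax 0.042 side n 350 [0.346 0.013 0.023] [ 0.31  -0.03   0.006] [0.381 0.054 0.035]
floor z 0.0015984233922945457 -0.0007640307709801952
338 105 [[0.761, -0.151, 0.263], [0.759, -0.154, 0.261], [0.755, -0.157, 0.264]]
222 121 [[0.713, 0.195, 0.267], [0.711, 0.192, 0.265], [0.709, 0.189, 0.262]]
346 155 [[0.61, -0.173, 0.258], [0.659, -0.211, -0.004], [0.655, -0.214, -0.003]]
230 172 [[0.605, 0.198, -0.003], [0.601, 0.194, -0.003], [0.598, 0.191, -0.005]]
237 127 [[0.696, 0.151, 0.262], [0.694, 0.148, 0.26], [0.694, 0.146, 0.247]]
344 120 [[0.716, -0.169, 0.261], [0.78, -0.204, 0.013], [0.779, -0.209, 0.001]]
230 140 [[0.695, 0.188, 0.096], [0.656, 0.169, 0.253], [0.696, 0.185, 0.062]]
```

View pics/rack.png

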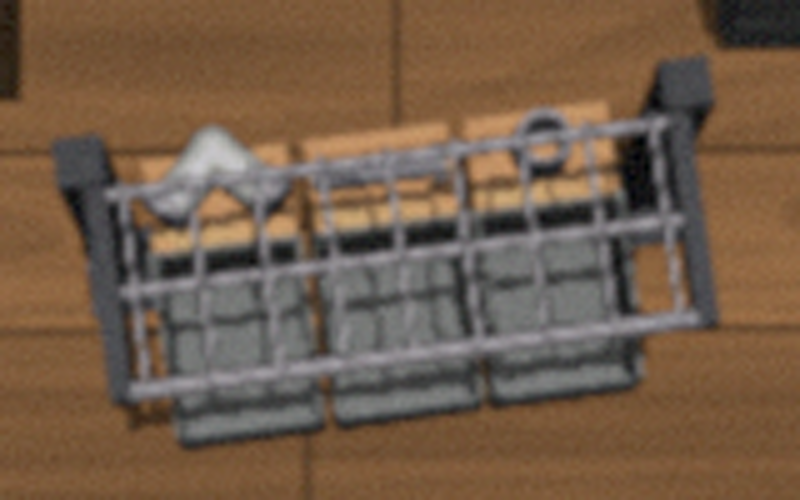

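View pics/rackside.png

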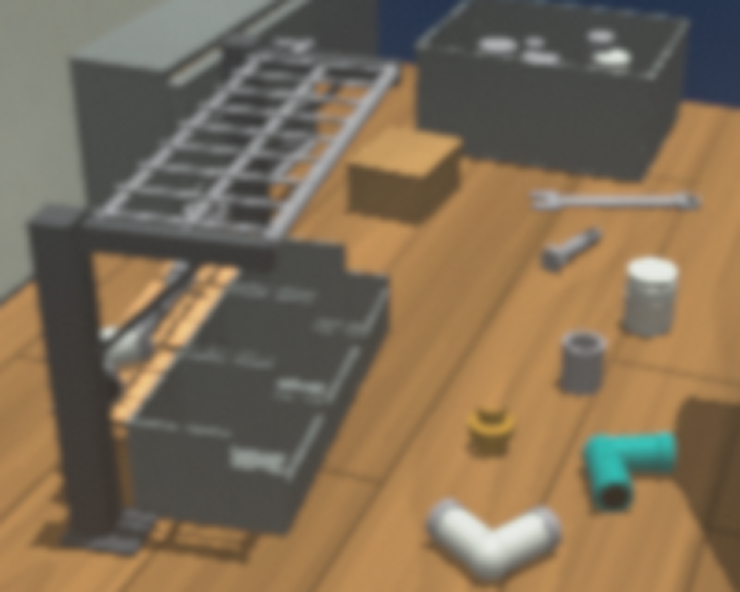

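The sample bins, left to right (+y to −y), hold elbow, bolt and coupling. Now the refined poses.

Run:
```python
from h import *
import pickle
d=pickle.load(open("c0.pkl","rb"));W={k:cloud(c) for k,c in d.items()}
def ray(u,v,z,c=d["top"]):
    r=R.from_quat(c["rotation"]).apply([(u-c["cx"])/c["fx"],-(v-c["cy"])/c["fy"],-1]);return (c["position"]+r*(z-c["position"][2])/r[2]).round(4)
L,Rr=ray(231,168.4,.25),ray(345,154,.25);print("bar",L,Rr,(L+Rr)/2,np.linalg.norm(L-Rr))
a,b=ray(221,123,.262),ray(342,107,.262);print("uprights",a,b,np.linalg.norm(a-b))
for D in(L-Rr,a-b):print("yaw",np.degrees(np.arctan2(-D[0],D[1])))
# robust rack bar from side cloud
for k,w in W.items():
    q=w.reshape(-1,3);q=q[(q[:,2]>.24)&(q[:,2]<.27)&(q[:,0]>.5)&(q[:,0]<.85)&(abs(q[:,1])<.25)]
    print(k,"shelf",q.min(0),q.max(0))
C=dict(boltA=(.515,.33,.065),boltB=(.488,-.36,.065),elbow=(.42,.13,.075),coup=(.414,-.123,.04))
for n,(x,y,r) in C.items():
    for k,w in W.items():
        bg=cv2.medianBlur(w[...,2].astype(np.float32),3)
        m=(np.hypot(w[...,0]-x,w[...,1]-y)<r)&(bg>(.009))
        num,lab,st,ce=cv2.connectedComponentsWithStats(m.astype(np.uint8))
        i=1+st[1:,4].argmax();s=w[lab==i];s=s[np.abs(s[:,2])<.06]
        if n=="coup": s=s[s[:,2]>.02]
        mu=s[:,:2].mean(0);e,V=np.linalg.eigh(np.cov(s[:,:2].T));ax=V[:,1];p=(s[:,:2]-mu)@ax;o=(s[:,:2]-mu)@V[:,0]
        print(n,k,len(s),"mean",mu.round(4),"axis deg",np.degrees(np.arctan2(ax[1],ax[0])).round(1),"ext",np.percentile(p,[1,99]).round(3),"width -end/+end",o[p<p.min()+.02].std().round(4),o[p>p.max()-.02].std().round(4),"minor",np.percentile(o,[1,99]).round(3),"V0",V[:,0].round(2))
t=d["top"]["image"];f=lambda u,v:cv2.resize(t[v-20:v+20,u-20:u+20],(390,390),interpolation=cv2.INTER_CUBIC)
cv2.imwrite("pics/objs.png",cv2.resize(np.vstack([np.hstack([f(192,194),f(392,201)]),np.hstack([f(249,222),f(324,222)])]),(600,600)))
```

```text
bar [0.5706 0.1663 0.25  ] [ 0.612  -0.1741  0.25  ] [ 0.5913 -0.0039  0.25  ] 0.3429083259414971
uprights [0.7056 0.1953 0.262 ] [ 0.7522 -0.1662  0.262 ] 0.36449116587374236
yaw 6.934348901269558
yaw 7.345338651125093
top shelf [ 0.56674624 -0.18226264  0.24004731] [0.77149742 0.21352419 0.269688  ]
side shelf [ 0.55994841 -0.18430024  0.24007629] [0.76531794 0.21680214 0.26259446]
boltA top 133 mean [0.5204 0.3254] axis deg 156.6 ext [-0.047  0.042] width -end/+end 0.0044 0.0067 minor [-0.012  0.01 ] V0 [-0.4  -0.92]
boltA side 237 mean [0.5109 0.3315] axis deg 155.5 ext [-0.052  0.037] width -end/+end 0.0043 0.0063 minor [-0.01   0.013] V0 [-0.41 -0.91]
boltB top 129 mean [ 0.4927 -0.3601] axis deg 72.3 ext [-0.047  0.04 ] width -end/+end 0.005 0.0069 minor [-0.012  0.011] V0 [-0.95  0.3 ]
boltB side 60 mean [ 0.4864 -0.3511] axis deg 71.3 ext [-0.051  0.033] width -end/+end 0.0038 0.006 minor [-0.012  0.008] V0 [-0.95  0.32]
elbow top 309 mean [0.4228 0.1273] axis deg -168.0 ext [-0.047  0.046] width -end/+end 0.0076 0.0088 minor [-0.033  0.027] V0 [ 0.21 -0.98]
elbow side 440 mean [0.4151 0.1357] axis deg -166.2 ext [-0.048  0.047] width -end/+end 0.0077 0.0075 minor [-0.027  0.03 ] V0 [ 0.24 -0.97]
coup top 57 mean [ 0.4215 -0.1248] axis deg 115.8 ext [-0.018  0.018] width -end/+end 0.011 0.0108 minor [-0.017  0.017] V0 [-0.9  -0.44]
coup side 123 mean [ 0.4143 -0.1193] axis deg 93.5 ext [-0.023  0.014] width -end/+end 0.0083 0.0111 minor [-0.018  0.018] V0 [-1.   -0.06]
```

View pics/objs.png

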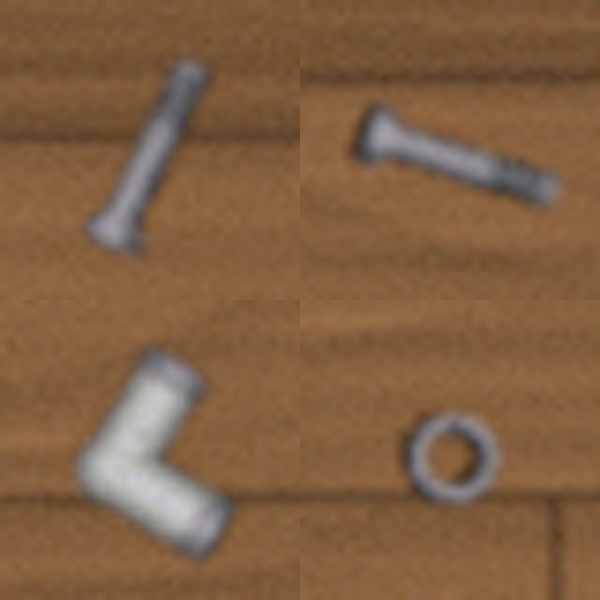

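The crops show bolt A with its head at lower left, bolt B with its head at left, the elbow with its corner at left and legs opening right, and the coupling upright. That's enough to start with bolt B.

Request:
carry_out(increments=".0735 .0358 -.0272 0 0 .0533 60; .0735 .0358 -.0272 0 0 .0533 60; .0735 .0358 -.0272 0 0 .0533 60; .0735 .0358 -.0272 0 0 .0533 60; .0735 .0358 -.0272 0 0 .0533 60", force=80)

```text
time: 0.52
position: [0.2872, -0.4595, 0.1761]
tool_rot: [0.943, 0.333, -0.0, -0.0]
ft_force: [0.1, -1.0, -0.1]
opening: 0.06
finger_force: 0.0
```

Request:
carry_out(increments=".0735 .0358 -.0272 0 0 .0533 60; .0735 .0358 -.0272 0 0 .0533 60; .0735 .0358 -.0272 0 0 .0533 60; .0735 .0358 -.0272 0 0 .0533 60; .0735 .0358 -.0272 0 0 .0533 60")

```text
time: 0.93
position: [0.4344, -0.3878, 0.1217]
tool_rot: [0.853, 0.521, -0.0, -0.0]
ft_force: [0.9, -0.0, 0.0]
opening: 0.0601
finger_force: 0.0
```

Request:
carry_out(increments=".0735 .0358 -.0272 0 0 .0533 60; .0735 .0358 -.0272 0 0 .0533 60; 0 0 0 0 0 0 60")

```text
time: 1.18
position: [0.4953, -0.3569, 0.0979]
tool_rot: [0.805, 0.593, 0.0, -0.002]
ft_force: [0.1, 0.7, -0.1]
opening: 0.0599
finger_force: 0.0
```

Request:
carry_out(increments="0 0 -.08 0 0 0 50; 0 0 -.08 0 0 0 50; 0 0 -.08 0 0 0 50; 0 0 0 0 0 0 50; 0 0 0 0 0 0 0")

```text
time: 1.6
position: [0.491, -0.3596, 0.0037]
tool_rot: [0.808, 0.589, -0.0, -0.002]
ft_force: [0.3, 0.1, 1.1]
opening: 0.0387
finger_force: 0.0
```

Request:
carry_out(increments="0 0 0 0 0 0 0; 0 0 0 0 0 0 0; 0 0 0 0 0 0 0; 0 0 0 0 0 0 0; 0 0 0 0 0 0 0")

```text
time: 2.02
position: [0.4929, -0.3612, 0.007]
tool_rot: [0.808, 0.589, 0.0, 0.002]
ft_force: [-0.4, 0.3, 7.1]
opening: 0.0123
finger_force: 78.4
```

Opening is 12.3 mm on a 16 mm shank, and the tool was pushed up. The tips are holding the upper half of the shank, so I'll regrip lower.

Request:
carry_out(increments="0 0 0 0 0 0 30; 0 0 0 0 0 0 30; 0 0 -.008 0 0 0 30; 0 0 -.008 0 0 0 30; 0 0 0 0 0 0 30")

```text
time: 2.43
position: [0.4921, -0.3605, -0.0004]
tool_rot: [0.808, 0.589, 0.0, 0.001]
ft_force: [-4.1, 2.1, 16.7]
opening: 0.0299
finger_force: 8.3
```

Request:
carry_out(increments="0 0 0 0 0 0 0; 0 0 0 0 0 0 0; 0 0 0 0 0 0 0; 0 0 0 0 0 0 0; 0 0 0 0 0 0 0")

```text
time: 2.85
position: [0.4931, -0.3614, 0.0005]
tool_rot: [0.808, 0.589, 0.0, 0.002]
ft_force: [-1.4, 1.5, 21.7]
opening: 0.0132
finger_force: 82.4
```

Request:
carry_out(increments="0 0 .05 0 0 0 0; 0 0 .08 0 0 0 0; 0 0 .08 0 0 0 0; 0 0 .08 0 0 0 0; 0 0 0 0 0 0 0")

```text
time: 3.27
position: [0.4938, -0.3619, 0.1202]
tool_rot: [0.808, 0.589, 0.001, 0.004]
ft_force: [0.3, -0.6, -1.0]
opening: 0.0132
finger_force: 78.2
```

Run:
```python
from rig import *
import cv2
s=state();print(s["position"],s["opening"],s["finger_force"],s["ft_force"],s["joints"].round(2))
c=camera("side")["image"];cv2.imwrite("pics/g1.png",cv2.resize(c[100:260,240:440],None,fx=3.5,fy=3.5,interpolation=cv2.INTER_CUBIC))
```

```text
[ 0.49377354 -0.36194724  0.12018652] 0.013212203091841191 78.24809789657593 [ 0.34709965 -0.62676787 -0.97134912] [-0.77  0.41 -0.04  1.11 -0.    1.11]
```

View pics/g1.png

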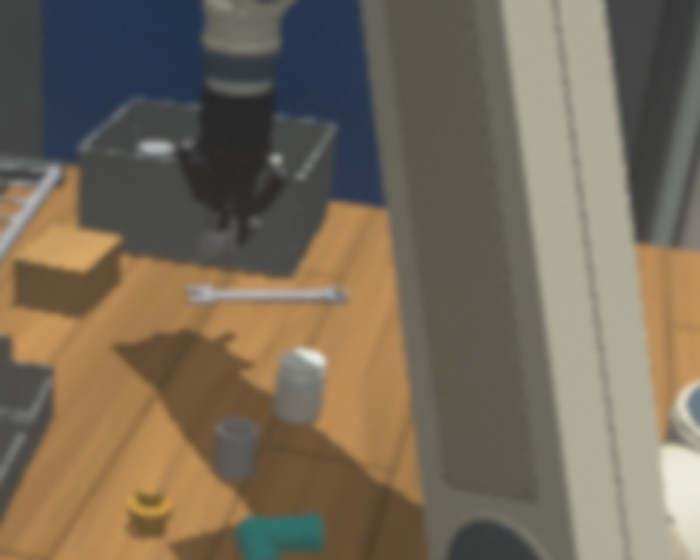

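Bolt B is held, with its head at crop (215,245). The wrist is about as wide as the gripper body. Now I'll compute the placing increments.

```bash
cat >> h.py <<'E'
O=np.array([.5905,-.0033,0]);YAW=np.radians(7.15);RK=R.from_euler('z',YAW)
def tr(x,y,z): return O+RK.apply([x,y,z])
def down(phi): return R.from_euler('z',phi,degrees=True)*R.from_quat([1,0,0,0])
def slant(th,phi=187.15): return RK*R.from_euler('y',-th,degrees=True)*RK.inv()*down(phi)
def inc(p0,q0,p1,q1,n=None):
    d=(np.array(p1)-p0)/.4;r=(q1*q0.inv()).as_rotvec()/(np.pi/2)
    m=int(np.ceil(max(np.linalg.norm(d)/.1,np.linalg.norm(r)/.076)));n=n or m
    print("rows",n,"min",m,"per row",(d/n).round(4),(r/n).round(4),"target",np.round(p1,4))
E
python3 - <<'E'
from h import *
p=[.494,-.362,.120];q=down(72.2);s=slant(45)
a=tr(-90,0,.16) if 0 else tr(-.09,0,.17);b=tr(-.014,0,.138);c=tr(.0634,0,.062)
print(s.as_quat().round(3),s.as_matrix()[:,2].round(2))
inc(p,q,a,down(187.15));inc(p,q,a,s);inc(a,s,b,s);inc(b,s,c,s)
print("coupling:");k=[.4215,-.1245,.12]
inc(b,s,k,down(187.15))
E
```

```text
[-0.058  0.922  0.024  0.382] [ 0.7   0.09 -0.71]
rows 17 min 17 per row [0.0011 0.0511 0.0074] [0.     0.     0.0751] target [ 0.5012 -0.0145  0.17  ]
rows 18 min 18 per row [0.001  0.0483 0.0069] [-0.0252 -0.0209  0.0667] target [ 0.5012 -0.0145  0.17  ]
rows 3 min 3 per row [ 0.0628  0.0079 -0.0267] [0. 0. 0.] target [ 0.5766 -0.005   0.138 ]
rows 3 min 3 per row [ 0.064   0.008  -0.0633] [0. 0. 0.] target [0.6534 0.0046 0.062 ]
coupling:
rows 7 min 7 per row [-0.0554 -0.0427 -0.0064] [-0.0089  0.0709  0.    ] target [ 0.4215 -0.1245  0.12  ]
```

Request:
carry_out(increments=".001 .0483 .01 -.0252 -.0209 .0667 0; .001 .0483 .01 -.0252 -.0209 .0667 0; .001 .0483 .01 -.0252 -.0209 .0667 0; .001 .0483 .01 -.0252 -.0209 .0667 0; .001 .0483 .01 -.0252 -.0209 .0667 0")

```text
time: 3.73
position: [0.4932, -0.2621, 0.1326]
tool_rot: [0.62, 0.775, 0.008, 0.126]
ft_force: [0.3, 0.1, -1.1]
opening: 0.013
finger_force: 78.4
```

Request:
carry_out(increments=".001 .0483 .01 -.0252 -.0209 .0667 0; .001 .0483 .01 -.0252 -.0209 .0667 0; .001 .0483 .01 -.0252 -.0209 .0667 0; .001 .0483 .01 -.0252 -.0209 .0667 0; .001 .0483 .01 -.0252 -.0209 .0667 0")

```text
time: 4.15
position: [0.4949, -0.1654, 0.1528]
tool_rot: [0.38, 0.893, 0.015, 0.242]
ft_force: [0.7, 0.1, -1.1]
opening: 0.0131
finger_force: 78.3
```

Request:
carry_out(increments=".001 .0483 .003 -.0252 -.0209 .0667 0; .001 .0483 .003 -.0252 -.0209 .0667 0; .001 .0483 .003 -.0252 -.0209 .0667 0; .001 .0483 .003 -.0252 -.0209 .0667 0; .001 .0483 .003 -.0252 -.0209 .0667 0")

```text
time: 4.57
position: [0.4967, -0.0688, 0.1586]
tool_rot: [0.109, 0.935, 0.021, 0.337]
ft_force: [-0.0, -0.1, -1.1]
opening: 0.0133
finger_force: 78.4
```

Request:
carry_out(increments=".001 .0483 .003 -.0252 -.0209 .0667 0; .001 .0483 .003 -.0252 -.0209 .0667 0; .001 .0483 .003 -.0252 -.0209 .0667 0; 0 0 0 0 0 0 0")

```text
time: 4.9
position: [0.4971, -0.0101, 0.1614]
tool_rot: [-0.06, 0.923, 0.025, 0.38]
ft_force: [-0.4, -0.1, -2.1]
opening: 0.0129
finger_force: 78.5
```

Request:
carry_out(increments=".066 .007 -.0195 0 0 0 0; .066 .007 -.0195 0 0 0 0; .066 .007 -.0195 0 0 0 0; 0 0 0 0 0 0 0")

```text
time: 5.23
position: [0.5814, -0.0047, 0.1386]
tool_rot: [-0.056, 0.923, 0.024, 0.381]
ft_force: [-0.5, -0.3, -1.1]
opening: 0.013
finger_force: 78.5
```

Request:
carry_out(increments=".064 .008 -.063 0 0 0 0; .064 .008 -.063 0 0 0 0; .064 .008 -.063 0 0 0 0; 0 0 0 0 0 0 0; 0 0 0 0 0 0 0")

```text
time: 5.65
position: [0.6542, 0.0055, 0.0606]
tool_rot: [-0.056, 0.924, 0.025, 0.378]
ft_force: [-0.1, -0.1, -1.0]
opening: 0.0134
finger_force: 78.6
```

Request:
carry_out(increments="0 0 0 0 0 0 38; 0 0 0 0 0 0 38; 0 0 0 0 0 0 38; 0 0 0 0 0 0 38")

```text
time: 5.98
position: [0.6552, 0.0052, 0.0669]
tool_rot: [-0.057, 0.922, 0.023, 0.383]
ft_force: [0.2, -0.7, -0.2]
opening: 0.0378
finger_force: 0.0
```

Request:
carry_out(increments="-.064 -.008 .063 0 0 0 38; -.064 -.008 .063 0 0 0 38; -.064 -.008 .063 0 0 0 38; 0 0 0 0 0 0 60")

```text
time: 6.32
position: [0.5761, -0.0041, 0.146]
tool_rot: [-0.058, 0.921, 0.023, 0.385]
ft_force: [0.8, 0.3, 0.6]
opening: 0.0487
finger_force: 0.0
```

```bash
cat > look.py <<'E'
from rig import *
from h import *
import sys,pickle
s=state();print(s["position"].round(4),s["tool_rot"].round(3),s["opening"].round(4),s["ft_force"].round(1))
c={n:camera(n) for n in("side","top")};pickle.dump(c,open("c1.pkl","wb"))
# points inside each bin interior (rack frame), above floor
for k in c:
    w=RK.inv().apply(cloud(c[k]).reshape(-1,3)-O)*1000
    for n,y in dict(elb=108,bolt=0,coup=-108).items():
        q=w[(w[:,0]>8)&(w[:,0]<112)&(abs(w[:,1]-y)<42)&(w[:,2]<80)&(w[:,2]>-20)]
        print(k,n,len(q),"z pct",np.percentile(q[:,2],[10,50,90]).round() if len(q) else "", "hi mean",q[q[:,2]>13].mean(0).round() if (q[:,2]>13).any() else "", (q[:,2]>13).sum())
E
python3 look.py
```

```text
Traceback (most recent call last):
  File "look.py", line 4, in <module>
    s=state();print(s["position"].round(4),s["tool_rot"].round(3),s["opening"].round(4),s["ft_force"].round(1))
                                                                  ^^^^^^^^^^^^^^^^^^
AttributeError: 'float' object has no attribute 'round'
```

Request:
carry_out(increments="-.0554 -.0427 -.0064 -.0089 .0709 0 70; -.0554 -.0427 -.0064 -.0089 .0709 0 70; -.0554 -.0427 -.0064 -.0089 .0709 0 70; -.0554 -.0427 -.0064 -.0089 .0709 0 70; -.0554 -.0427 -.0064 -.0089 .0709 0 70")

```text
time: 6.73
position: [0.4707, -0.0878, 0.1298]
tool_rot: [-0.062, 0.991, 0.006, 0.12]
ft_force: [0.2, -1.0, -0.2]
opening: 0.0704
finger_force: 0.0
```

Request:
carry_out(increments="-.0554 -.0427 -.0064 -.0089 .0709 0 70; -.0554 -.0427 -.0064 -.0089 .0709 0 70; 0 0 0 0 0 0 70; 0 0 0 0 0 0 70")

```text
time: 7.07
position: [0.4282, -0.1215, 0.1226]
tool_rot: [-0.061, 0.998, -0.0, 0.01]
ft_force: [0.5, 0.1, -0.3]
opening: 0.0699
finger_force: 0.0
```

```bash
sed -i 's/s\["opening"\].round(4)/s["opening"]/' look.py; python3 look.py
```

```text
[ 0.4282 -0.1215  0.1226] [-0.061  0.998 -0.     0.01 ] 0.06994636373979114 [ 0.5  0.1 -0.3]
side elb 171 z pct [ 2. 18. 65.] hi mean [64. 67. 43.] 92
side bolt 119 z pct [ 7. 38. 68.] hi mean [ 60. -34.  44.] 103
side coup 94 z pct [12. 44. 75.] hi mean [  60. -149.   49.] 83
top elb 532 z pct [ 1.  6. 12.] hi mean [ 67. 106.  16.] 34
top bolt 528 z pct [ 1.  7. 36.] hi mean [66.  3. 32.] 105
top coup 524 z pct [ 0.  6. 12.] hi mean [  50. -104.   21.] 33
```

Request:
carry_out(increments="-.0055 -.0025 -.0955 0 .004 0 70; -.0055 -.0025 -.0955 0 .004 0 70; -.0055 -.0025 -.0955 0 .003 0 70; 0 0 0 0 0 0 70; 0 0 0 0 0 0 20")

```text
time: 7.58
position: [0.4198, -0.1229, 0.0077]
tool_rot: [-0.062, 0.998, 0.001, -0.001]
ft_force: [-0.2, -0.1, 0.1]
opening: 0.0596
finger_force: 0.0
```

Request:
carry_out(increments="0 0 0 0 0 0 20; 0 0 0 0 0 0 20; 0 0 0 0 0 0 20; 0 0 0 0 0 0 20; 0 0 0 0 0 0 20")

```text
time: 8.0
position: [0.4223, -0.1245, 0.0105]
tool_rot: [-0.062, 0.998, -0.001, 0.002]
ft_force: [-0.3, 0.2, 5.5]
opening: 0.0357
finger_force: 79.3
```

Request:
carry_out(increments="0 0 .06 0 0 0 20; 0 0 .09 0 0 0 20; 0 0 .09 0 0 0 20; 0 0 .09 0 0 0 20; 0 0 0 0 0 0 20")

```text
time: 8.42
position: [0.4239, -0.1253, 0.1481]
tool_rot: [-0.062, 0.998, -0.003, 0.006]
ft_force: [1.7, -0.2, -1.2]
opening: 0.0353
finger_force: 80.3
```

Run:
```python
from h import *
from rig import state
s=state();p=s["position"];q=R.from_quat(s["tool_rot"]);print(p,s["opening"],s["finger_force"])
t=slant(45);a=tr(-.09,-.108,.17);b=tr(-.014,-.108,.134);c=tr(.0634,-.108,.057)
inc(p,q,a,t);inc(a,t,b,t);inc(b,t,c,t)
print("elbow");e=np.array([.4187,.146,.12])+.031*np.array([.839,-.545,0]);inc(b,t,a,t);inc(a,t,e,down(147))
```

```text
[ 0.42389049 -0.12533791  0.14814349] 0.03529064137201183 80.28875132091343
rows 7 min 7 per row [0.0324 0.0013 0.0078] [ 0.0093 -0.0698  0.0002] target [ 0.5146 -0.1217  0.17  ]
rows 3 min 3 per row [ 0.0628  0.0079 -0.03  ] [0. 0. 0.] target [ 0.5901 -0.1122  0.134 ]
rows 3 min 3 per row [ 0.064   0.008  -0.0642] [0. 0. 0.] target [ 0.6668 -0.1026  0.057 ]
elbow
rows 3 min 3 per row [-0.0628 -0.0079  0.03  ] [0. 0. 0.] target [ 0.5146 -0.1217  0.17  ]
rows 9 min 9 per row [-0.0194  0.0697 -0.0139] [ 0.0127  0.0552 -0.047 ] target [0.4447 0.1291 0.12  ]
```

Request:
carry_out(increments=".0324 .0013 .008 .0093 -.0698 0 20; .0324 .0013 .008 .0093 -.0698 0 20; .0324 .0013 .008 .0093 -.0698 0 20; .0324 .0013 .008 .0093 -.0698 0 20; .0324 .0013 .008 .0093 -.0698 0 20")

```text
time: 8.83
position: [0.4865, -0.1215, 0.1588]
tool_rot: [-0.061, 0.959, 0.018, 0.277]
ft_force: [1.2, -0.6, -1.9]
opening: 0.0353
finger_force: 80.2
```

Request:
carry_out(increments=".0324 .0013 .008 .0093 -.0698 0 20; .0324 .0013 .008 .0093 -.0698 0 20; 0 0 0 0 0 0 20")

```text
time: 9.08
position: [0.5107, -0.1198, 0.1626]
tool_rot: [-0.057, 0.923, 0.027, 0.379]
ft_force: [-0.9, 0.7, -2.9]
opening: 0.0353
finger_force: 80.1
```

Request:
carry_out(increments=".0628 .0079 -.03 0 0 0 20; .0628 .0079 -.03 0 0 0 20; .0628 .0079 -.03 0 0 0 20; 0 0 0 0 0 0 20")

```text
time: 9.42
position: [0.5896, -0.1111, 0.1256]
tool_rot: [-0.058, 0.925, 0.027, 0.375]
ft_force: [-0.2, -1.2, -2.0]
opening: 0.0352
finger_force: 80.3
```

Request:
carry_out(increments=".064 .008 -.057 0 0 0 20; .064 .008 -.057 0 0 0 20; .064 .008 -.057 0 0 0 20; 0 0 0 0 0 0 20; 0 0 0 0 0 0 20")

```text
time: 9.83
position: [0.6639, -0.1007, 0.0562]
tool_rot: [-0.058, 0.925, 0.028, 0.374]
ft_force: [-0.2, -0.1, -1.2]
opening: 0.0352
finger_force: 80.3
```

Request:
carry_out(increments="0 0 0 0 0 0 58; 0 0 0 0 0 0 58; 0 0 0 0 0 0 58; 0 0 0 0 0 0 58")

```text
time: 10.17
position: [0.6637, -0.1018, 0.0597]
tool_rot: [-0.058, 0.924, 0.026, 0.378]
ft_force: [0.5, -0.9, 0.5]
opening: 0.0579
finger_force: 0.0
```

Request:
carry_out(increments="-.064 -.008 .062 0 0 0 58; -.064 -.008 .062 0 0 0 58; -.064 -.008 .062 0 0 0 58; 0 0 0 0 0 0 58")

```text
time: 10.5
position: [0.5849, -0.1114, 0.1374]
tool_rot: [-0.058, 0.923, 0.025, 0.379]
ft_force: [1.6, -0.9, 0.8]
opening: 0.0579
finger_force: 0.0
```

```bash
python3 look.py
python3 - <<'E'
import cv2,pickle
c=pickle.load(open("c1.pkl","rb"))["top"]["image"];cv2.imwrite("pics/chk1.png",cv2.resize(c[100:200,215:375],None,fx=5,fy=5,interpolation=cv2.INTER_CUBIC))
E
```

```text
[ 0.5849 -0.1114  0.1374] [-0.058  0.923  0.025  0.379] 0.05791359689901485 [ 1.6 -0.9  0.8]
side elb 169 z pct [ 2. 21. 65.] hi mean [70. 67. 46.] 95
side bolt 137 z pct [10. 40. 69.] hi mean [ 62. -35.  45.] 119
side coup 130 z pct [29. 40. 69.] hi mean [  51. -132.   45.] 127
top elb 523 z pct [ 0.  6. 11.] hi mean [ 64. 112.  15.] 24
top bolt 526 z pct [ 0.  6. 33.] hi mean [68.  2. 34.] 97
top coup 519 z pct [ 1.  7. 40.] hi mean [  28. -106.   37.] 108
```

View pics/chk1.png

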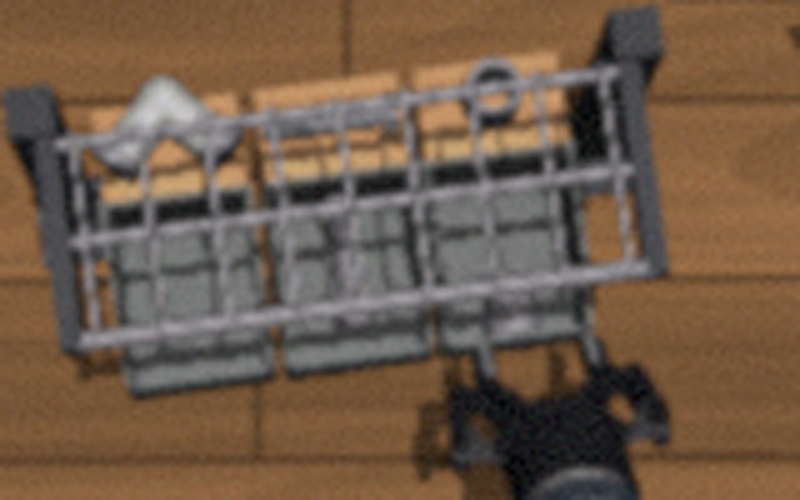

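The bolt lies in the middle bin at crop (345,240) and the coupling in the right bin at (515,310). Before gripping the elbow, I'll refine its pose by fitting its silhouette.

```bash
cat > fit.py <<'E'
from h import *
import pickle
from scipy.optimize import differential_evolution as DE
d=pickle.load(open("c0.pkl","rb"));c=d["top"]
def fit(u,v,h,zc,model,b):
    im=c["image"][v-h:v+h,u-h:u+h];hsv=cv2.cvtColor(im,cv2.COLOR_BGR2HSV)
    th,m=cv2.threshold(hsv[...,1],0,255,cv2.THRESH_BINARY_INV+cv2.THRESH_OTSU)
    V,U=np.mgrid[v-h:v+h,u-h:u+h]
    r=R.from_quat(c["rotation"]).apply(np.stack([(U-c["cx"])/c["fx"],-(V-c["cy"])/c["fy"],-np.ones(U.shape)],-1).reshape(-1,3))
    P=(c["position"]+r*((zc-c["position"][2])/r[:,2])[:,None])[:,:2];m=m.ravel()>0
    def cost(t):
        C,S=np.cos(t[2]),np.sin(t[2]);q=(P-t[:2])@np.array([[C,-S],[S,C]])
        return -np.minimum(m, 1).dot(np.clip(.5-model(q)/.003,0,1))+.5*np.clip(.5-model(q)/.003,0,1).sum()
    s=DE(cost,b,seed=0,tol=1e-6);return s.x,-s.fun,m.sum()
def elbow(q):
    a=q+.018;cap=lambda x,y:np.maximum(np.abs(y)-.0157,np.maximum(-x,x-.056))
    return np.minimum(np.minimum(cap(a[:,0],a[:,1]),cap(a[:,1],a[:,0])),np.hypot(*a.T)-.0165)
def bolt(q):
    return np.minimum(np.maximum(abs(q[:,1])-.008,np.maximum(-.04-q[:,0],q[:,0]-.045)),np.maximum(abs(q[:,1])-.013,abs(q[:,0]+.04)-.005))
x,f,n=fit(249,222,20,.0165,elbow,[(.38,.46),(.09,.17),(-2.7,-1.6)]);x0=R.from_euler('z',x[2]).apply([-.018,-.018,0])[:2]+x[:2];print("elbow",x,np.degrees(x[2]),f,n,"corner",x0)
x,f,n=fit(192,194,20,.010,bolt,[(.49,.55),(.29,.36),(-3.2,3.2)]);print("boltA",x,np.degrees(x[2]),f,n)
x,f,n=fit(392,201,20,.010,bolt,[(.46,.52),(-.39,-.33),(-3.2,3.2)]);print("boltB check",x,np.degrees(x[2]),f,n)
E
python3 fit.py
```

```text
elbow [ 0.4245249   0.12030185 -2.13229361] -122.17142431809427 141.89970339892974 305 corner [0.41887281 0.14512228]
boltA [ 0.52310717  0.32426652 -0.42653853] -24.438857497318548 61.63623136501158 143
boltB check [ 0.49141826 -0.36709458 -1.88880511] -108.22056114206387 57.966498267343326 135
```

Request:
carry_out(increments="-.0628 -.0079 .03 0 0 0 70; -.0628 -.0079 .03 0 0 0 70; -.0628 -.0079 .03 0 0 0 70")

```text
time: 10.85
position: [0.5108, -0.12, 0.1677]
tool_rot: [-0.058, 0.924, 0.028, 0.376]
ft_force: [0.3, -0.2, 0.4]
opening: 0.0704
finger_force: 0.0
```

Request:
carry_out(increments="-.0175 .0692 -.0139 .0127 .0552 -.0465 70; -.0175 .0692 -.0139 .0127 .0552 -.0465 70; -.0175 .0692 -.0139 .0127 .0552 -.0465 70; -.0175 .0692 -.0139 .0127 .0552 -.0465 70; -.0175 .0692 -.0139 .0127 .0552 -.0465 70")

```text
time: 11.27
position: [0.4762, 0.0188, 0.1407]
tool_rot: [0.137, 0.976, 0.014, 0.17]
ft_force: [1.1, -0.7, -0.9]
opening: 0.0702
finger_force: 0.0
```

Request:
carry_out(increments="-.0175 .0692 -.0139 .0127 .0552 -.0465 70; -.0175 .0692 -.0139 .0127 .0552 -.0465 70; -.0175 .0692 -.0139 .0127 .0552 -.0465 70; -.0175 .0692 -.0139 .0127 .0552 -.0465 70; 0 0 0 0 0 0 70")

```text
time: 11.68
position: [0.4492, 0.1322, 0.1161]
tool_rot: [0.283, 0.959, 0.005, -0.008]
ft_force: [-0.1, -0.4, 0.4]
opening: 0.0703
finger_force: 0.0
```

Request:
carry_out(increments="0 0 0 0 0 0 70; 0 0 0 0 0 0 70")

```text
time: 11.85
position: [0.4486, 0.1286, 0.1175]
tool_rot: [0.282, 0.959, 0.005, -0.004]
ft_force: [0.9, -0.2, -0.1]
opening: 0.0702
finger_force: 0.0
```

Run:
```python
from h import *
from rig import state
s=state();p=s["position"];q=R.from_quat(s["tool_rot"]);print(p,s["tool_rot"])
inc(p,q,[.4468,.1275,.004],down(147.8),3)
```

```text
[0.44860752 0.12860269 0.11745897] [ 0.28168189  0.95948414  0.00549724 -0.00390934]
rows 3 min 3 per row [-0.0015 -0.0009 -0.0945] [-0.0027 -0.0009  0.0019] target [0.4468 0.1275 0.004 ]
```

Request:
carry_out(increments="-.0015 -.0009 -.0945 -.0027 -.0009 .002 70; -.0015 -.0009 -.0945 -.0027 -.0009 .002 70; -.0015 -.0009 -.0945 -.0027 -.0009 .002 70; 0 0 0 0 0 0 70; 0 0 0 0 0 0 15")

```text
time: 12.27
position: [0.4455, 0.1267, 0.0047]
tool_rot: [0.278, 0.96, -0.0, -0.001]
ft_force: [0.2, 0.2, 1.0]
opening: 0.0595
finger_force: 0.0
```

Request:
carry_out(increments="0 0 0 0 0 0 15; 0 0 0 0 0 0 15; 0 0 0 0 0 0 15; 0 0 0 0 0 0 15; 0 0 0 0 0 0 15")

```text
time: 12.68
position: [0.4484, 0.1275, 0.0076]
tool_rot: [0.278, 0.961, 0.001, 0.002]
ft_force: [-2.9, -2.0, 11.6]
opening: 0.0289
finger_force: 77.6
```

Request:
carry_out(increments="0 0 .06 0 0 0 15; 0 0 .09 0 0 0 15; 0 0 .09 0 0 0 15; 0 0 .09 0 0 0 15; 0 0 0 0 0 0 15")

```text
time: 13.1
position: [0.45, 0.128, 0.1449]
tool_rot: [0.278, 0.961, 0.003, 0.006]
ft_force: [1.0, 0.2, -2.2]
opening: 0.0286
finger_force: 78.8
```

Run:
```python
from h import *
from rig import state
s=state();p=s["position"];q=R.from_quat(s["tool_rot"]);print(p,s["opening"],s["finger_force"])
t=slant(45);Y=.108+.018;a=tr(-.1,Y,.2);b=tr(-.02,Y,.172);c=tr(.0654,Y,.087)
inc(p,q,a,t);inc(a,t,b,t);inc(b,t,c,t)
print("boltA");e=np.array([.5231,.3243,.12])-.004*np.array([.91,-.414,0]);inc(b,t,a,t);inc(a,t,e,down(155.6))
```

```text
[0.44997083 0.1279578  0.14491904] 0.028631960038789907 78.80807340145111
rows 9 min 9 per row [ 0.0071 -0.0052  0.0153] [-0.0127 -0.0545  0.0459] target [0.4756 0.1093 0.2   ]
rows 3 min 3 per row [ 0.0661  0.0083 -0.0233] [0. 0. 0.] target [0.555  0.1192 0.172 ]
rows 4 min 4 per row [ 0.053   0.0066 -0.0531] [0. 0. 0.] target [0.6397 0.1299 0.087 ]
boltA
rows 3 min 3 per row [-0.0661 -0.0083  0.0233] [0. 0. 0.] target [0.4756 0.1093 0.2   ]
rows 8 min 8 per row [ 0.0137  0.0677 -0.025 ] [ 0.0095  0.0625 -0.0415] target [0.5195 0.326  0.12  ]
```

Elbow gripped, weight sensed. Carrying on.

Request:
carry_out(increments=".0071 -.0052 .016 -.0127 -.0545 .0459 15; .0071 -.0052 .016 -.0127 -.0545 .0459 15; .0071 -.0052 .016 -.0127 -.0545 .0459 15; .0071 -.0052 .016 -.0127 -.0545 .0459 15; .0071 -.0052 .016 -.0127 -.0545 .0459 15")

```text
time: 13.52
position: [0.4611, 0.1173, 0.1709]
tool_rot: [0.094, 0.971, 0.012, 0.22]
ft_force: [-0.2, -0.4, -1.7]
opening: 0.0288
finger_force: 78.6
```

Request:
carry_out(increments=".0071 -.0052 .016 -.0127 -.0545 .0459 15; .0071 -.0052 .016 -.0127 -.0545 .0459 15; .0071 -.0052 .016 -.0127 -.0545 .0459 15; .0071 -.0052 .016 -.0127 -.0545 .0459 15; 0 0 0 0 0 0 15")

```text
time: 13.93
position: [0.47, 0.1085, 0.1944]
tool_rot: [-0.058, 0.923, 0.02, 0.38]
ft_force: [-1.1, -1.5, -2.6]
opening: 0.0289
finger_force: 79.1
```

Request:
carry_out(increments=".0661 .0083 -.0233 0 0 0 15; .0661 .0083 -.0233 0 0 0 15; .0661 .0083 -.0233 0 0 0 15; 0 0 0 0 0 0 15; 0 0 0 0 0 0 15")

```text
time: 14.35
position: [0.5526, 0.1189, 0.1658]
tool_rot: [-0.055, 0.925, 0.02, 0.376]
ft_force: [-0.6, 0.4, -1.5]
opening: 0.0289
finger_force: 78.9
```

Run:
```python
from h import *
from rig import *
s=state();p=s["position"];q=R.from_quat(s["tool_rot"]);print(p,s["opening"],s["ft_force"])
inc(p,q,tr(.0654,.126,.087),slant(45),4)
im=[camera(n)["image"] for n in("top","side")]
a=cv2.resize(im[0][120:200,205:325],(600,400),interpolation=cv2.INTER_CUBIC);cv2.imwrite("pics/elb.png",a)
```

```text
[0.55255748 0.11888828 0.16581231] 0.028936849035607327 [-0.62197838  0.42040485 -1.54706012]
rows 4 min 3 per row [ 0.0545  0.0069 -0.0493] [ 0.0008 -0.0019  0.0013] target [0.6397 0.1299 0.087 ]
```

View pics/elb.png

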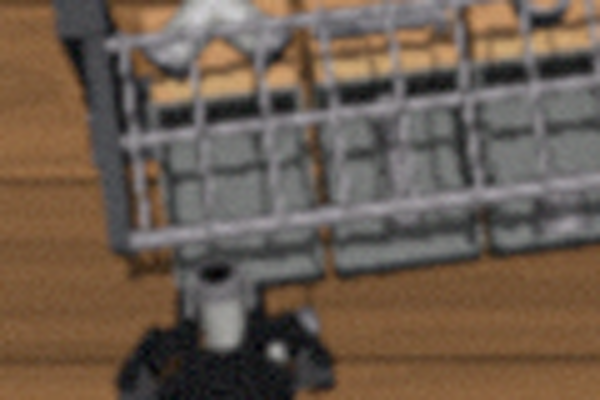

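The elbow is held: the gripped leg points forward at (215,285) and the other leg points right toward (310,320). It is well aligned with the left bin, so I'll insert and release.

Request:
carry_out(increments=".0545 .0069 -.0493 0 -.0019 0 15; .0545 .0069 -.0493 0 -.0019 0 15; .0545 .0069 -.0493 0 0 0 15; .0545 .0069 -.0493 0 0 0 15; 0 0 0 0 0 0 15")

```text
time: 14.87
position: [0.6404, 0.1298, 0.0847]
tool_rot: [-0.055, 0.924, 0.02, 0.379]
ft_force: [0.5, -0.2, -2.0]
opening: 0.0285
finger_force: 79.0
```

Request:
carry_out(increments="0 0 0 0 0 0 15; 0 0 0 0 0 0 46; 0 0 0 0 0 0 46; 0 0 0 0 0 0 46; 0 0 0 0 0 0 46")

```text
time: 15.28
position: [0.6388, 0.1299, 0.0894]
tool_rot: [-0.056, 0.922, 0.02, 0.382]
ft_force: [0.3, 0.2, -0.0]
opening: 0.0461
finger_force: 0.0
```

Request:
carry_out(increments="-.0545 -.0069 .0493 0 0 0 46; -.0545 -.0069 .0493 0 0 0 46; -.0545 -.0069 .0493 0 0 0 46; -.0545 -.0069 .0493 0 0 0 46; -.066 -.008 .023 0 0 0 46")

```text
time: 15.7
position: [0.5253, 0.1156, 0.1793]
tool_rot: [-0.056, 0.922, 0.02, 0.383]
ft_force: [0.9, 0.1, 1.0]
opening: 0.0461
finger_force: 0.0
```

Request:
carry_out(increments="-.066 -.008 .02 0 0 0 46; -.066 -.008 .02 0 0 0 46; 0 0 0 0 0 0 46")

```text
time: 15.95
position: [0.4685, 0.1093, 0.1932]
tool_rot: [-0.056, 0.922, 0.02, 0.382]
ft_force: [0.2, 0.1, 0.5]
opening: 0.0459
finger_force: 0.0
```

```bash
python3 look.py
python3 - <<'E'
from h import *
from rig import state
import pickle
s=state();p=s["position"];q=R.from_quat(s["tool_rot"])
inc(p,q,[.5195,.326,.10],down(155.6))
c=pickle.load(open("c1.pkl","rb"))
cv2.imwrite("pics/chk2.png",cv2.resize(np.hstack([c["top"]["image"][110:190,205:315],c["side"]["image"][190:270,175:285]]),None,fx=3.6,fy=3.6,interpolation=cv2.INTER_CUBIC))
E
```

```text
[0.4685 0.1093 0.1932] [-0.056  0.922  0.02   0.382] 0.045893275357070426 [0.2 0.1 0.5]
side elb 235 z pct [ 6. 33. 58.] hi mean [53. 84. 38.] 209
side bolt 123 z pct [ 7. 34. 64.] hi mean [ 58. -34.  42.] 103
side coup 137 z pct [27. 40. 67.] hi mean [  46. -134.   45.] 136
top elb 529 z pct [ 1.  9. 37.] hi mean [ 70. 110.  32.] 202
top bolt 523 z pct [ 0.  7. 34.] hi mean [66. -0. 32.] 108
top coup 520 z pct [ 0.  7. 38.] hi mean [  32. -104.   35.] 113
rows 8 min 8 per row [ 0.0148  0.0678 -0.0292] [ 0.0101  0.0625 -0.0412] target [0.5195 0.326  0.1   ]
```

View pics/chk2.png

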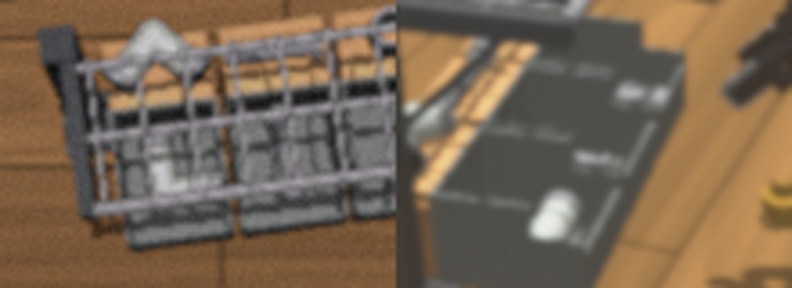

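The elbow rests inside the left bin, top view (175,170) and side view (555,215). Now bolt A.

Request:
carry_out(increments=".0148 .0678 -.0292 .0101 .0625 -.0412 60; .0148 .0678 -.0292 .0101 .0625 -.0412 60; .0148 .0678 -.0292 .0101 .0625 -.0412 60; .0148 .0678 -.0292 .0101 .0625 -.0412 60; .0148 .0678 -.0292 .0101 .0625 -.0412 60")

```text
time: 16.47
position: [0.5029, 0.247, 0.1331]
tool_rot: [0.115, 0.983, 0.008, 0.145]
ft_force: [-0.0, -0.6, 0.4]
opening: 0.0601
finger_force: 0.0
```

Request:
carry_out(increments=".0148 .0678 -.0292 .0101 .0625 -.0412 60; .0148 .0678 -.0292 .0101 .0625 -.0412 60; .0148 .0678 -.0292 .0101 .0625 -.0412 60; 0 0 0 0 0 0 60; 0 0 0 0 0 0 60")

```text
time: 16.88
position: [0.521, 0.3271, 0.0939]
tool_rot: [0.211, 0.978, -0.001, -0.004]
ft_force: [-0.6, -0.4, 0.3]
opening: 0.0601
finger_force: 0.0
```

Run:
```python
from h import *
from rig import state
s=state();p=s["position"];q=R.from_quat(s["tool_rot"]);print(p,q.as_quat())
inc(p,q,[.5195,.326,.0005],down(155.6),3)
```

```text
[0.52102787 0.32708473 0.09390695] [ 0.21065801  0.97755116 -0.00109247 -0.00396629]
rows 3 min 3 per row [-0.0013 -0.0009 -0.0778] [ 0.0001 -0.0017 -0.0003] target [5.195e-01 3.260e-01 5.000e-04]
```

Request:
carry_out(increments="-.0013 -.0009 -.0778 0 -.0017 0 50; -.0013 -.0009 -.0778 0 -.0017 0 50; -.0013 -.0009 -.0778 0 -.0017 0 50; 0 0 0 0 0 0 30; 0 0 0 0 0 0 0")

```text
time: 17.3
position: [0.5173, 0.3243, 0.0053]
tool_rot: [0.211, 0.977, 0.001, 0.002]
ft_force: [-0.4, 0.4, 0.2]
opening: 0.027
finger_force: 0.0
```

Request:
carry_out(increments="0 0 0 0 0 0 0; 0 0 0 0 0 0 0; 0 0 0 0 0 0 0; 0 0 0 0 0 0 0; 0 0 0 0 0 0 0")

```text
time: 17.72
position: [0.5194, 0.3255, 0.0074]
tool_rot: [0.211, 0.977, 0.002, 0.004]
ft_force: [-1.8, -1.3, 9.1]
opening: 0.0125
finger_force: 79.2
```

Request:
carry_out(increments="0 0 .05 0 0 0 0; 0 0 .09 0 0 0 0; 0 0 .09 0 0 0 0; 0 0 .09 0 0 0 0; 0 0 0 0 0 0 0")

```text
time: 18.13
position: [0.5211, 0.3265, 0.1415]
tool_rot: [0.211, 0.977, 0.005, 0.007]
ft_force: [1.9, -0.1, -1.7]
opening: 0.0124
finger_force: 78.6
```

Run:
```python
from h import *
from rig import state
s=state();p=s["position"];q=R.from_quat(s["tool_rot"]);print(p,s["opening"],s["finger_force"])
t=slant(45);Y=0;a=tr(-.12,Y,.19);b=tr(-.02,Y,.155);c=tr(.0634,Y,.072)
inc(p,q,a,t);inc(a,t,b,t);inc(b,t,c,t)
```

```text
[0.5210587  0.32653644 0.14151701] 0.012432610357084725 78.58872771263123
rows 9 min 9 per row [-0.0138 -0.0958  0.0135] [-0.0092 -0.0547  0.0366] target [ 0.4714 -0.0182  0.19  ]
rows 3 min 3 per row [ 0.0827  0.0104 -0.0292] [0. 0. 0.] target [ 0.5707 -0.0058  0.155 ]
rows 3 min 3 per row [ 0.069   0.0087 -0.0692] [0. 0. 0.] target [0.6534 0.0046 0.072 ]
```

Request:
carry_out(increments="-.0124 -.0862 .0122 -.0083 -.0492 .0329 0; -.0124 -.0862 .0122 -.0083 -.0492 .0329 0; -.0124 -.0862 .0122 -.0083 -.0492 .0329 0; -.0124 -.0862 .0122 -.0083 -.0492 .0329 0; -.0124 -.0862 .0122 -.0083 -.0492 .0329 0")

```text
time: 18.55
position: [0.493, 0.1516, 0.1586]
tool_rot: [0.078, 0.977, 0.01, 0.198]
ft_force: [0.5, -1.1, -1.4]
opening: 0.0127
finger_force: 78.7
```

Request:
carry_out(increments="-.0124 -.0862 .0122 -.0083 -.0492 .0329 0; -.0124 -.0862 .0122 -.0083 -.0492 .0329 0; -.0124 -.0862 .0122 -.0083 -.0492 .0329 0; -.0124 -.0862 .0122 -.0083 -.0492 .0329 0; -.0124 -.0862 .0122 -.0083 -.0492 .0329 0")

```text
time: 18.97
position: [0.4702, -0.0051, 0.1803]
tool_rot: [-0.045, 0.93, 0.019, 0.364]
ft_force: [-0.4, -1.0, -2.4]
opening: 0.0123
finger_force: 78.7
```

Request:
carry_out(increments=".0827 .0104 -.0292 0 0 0 0; .0827 .0104 -.0292 0 0 0 0; .0827 .0104 -.0292 0 0 0 0; 0 0 0 0 0 0 0; 0 0 0 0 0 0 0")

```text
time: 19.38
position: [0.5712, 0.0078, 0.1428]
tool_rot: [-0.043, 0.932, 0.021, 0.36]
ft_force: [-0.5, 0.3, -1.7]
opening: 0.0128
finger_force: 78.8
```

Run:
```python
from h import *
from rig import state
s=state();p=s["position"];q=R.from_quat(s["tool_rot"]);print(p,s["opening"],s["finger_force"],s["ft_force"])
inc(p,q,tr(.0634,0,.074),slant(45),4)
```

```text
[0.5711977  0.0078244  0.14281061] 0.012784923564729222 78.80833625793457 [-0.45114255  0.26524528 -1.66045034]
rows 4 min 3 per row [ 0.0514 -0.002  -0.043 ] [-0.0004 -0.0076  0.0047] target [0.6534 0.0046 0.074 ]
```

Request:
carry_out(increments="0 -.034 0 0 -.03 .019 0; .0514 .0065 -.043 0 0 0 0; .0514 .0065 -.043 0 0 0 0; .0514 .0065 -.043 0 0 0 0; .0514 .0065 -.043 0 0 0 0")

```text
time: 19.8
position: [0.6532, 0.0051, 0.0758]
tool_rot: [-0.058, 0.921, 0.024, 0.384]
ft_force: [-0.2, -0.5, -0.7]
opening: 0.0121
finger_force: 79.2
```

Request:
carry_out(increments="0 0 0 0 0 0 0; 0 0 0 0 0 0 0; 0 0 0 0 0 0 38; 0 0 0 0 0 0 38; 0 0 0 0 0 0 38")

```text
time: 20.22
position: [0.6528, 0.0048, 0.0769]
tool_rot: [-0.058, 0.921, 0.024, 0.384]
ft_force: [0.1, -0.6, 0.5]
opening: 0.0379
finger_force: 0.0
```

Request:
carry_out(increments="0 0 0 0 0 0 38; -.064 -.008 .063 0 0 0 38; -.064 -.008 .063 0 0 0 38; -.064 -.008 .063 0 0 0 38; -.08 -.008 .03 0 0 0 38")

```text
time: 20.63
position: [0.5444, -0.0083, 0.1663]
tool_rot: [-0.058, 0.921, 0.024, 0.385]
ft_force: [-0.6, -0.2, 1.6]
opening: 0.0379
finger_force: 0.0
```

Request:
carry_out(increments="-.08 -.008 .03 0 0 0 38; -.08 -.008 .03 0 0 0 38; -.08 -.008 .02 0 0 0 38; 0 0 0 0 0 0 38; 0 0 0 0 0 0 38")

```text
time: 21.05
position: [0.4473, -0.0182, 0.1965]
tool_rot: [-0.057, 0.921, 0.023, 0.385]
ft_force: [0.4, 0.1, 0.0]
opening: 0.0382
finger_force: 0.0
```

```bash
python3 look.py
python3 - <<'E'
from h import *
import pickle
c=pickle.load(open("c1.pkl","rb"))
cv2.imwrite("pics/chk3.png",cv2.resize(np.vstack([c["top"]["image"][110:240,185:405],c["side"]["image"][160:290,170:390]]),None,fx=2.3,fy=2.3,interpolation=cv2.INTER_CUBIC))
E
```

```text
[ 0.4473 -0.0182  0.1965] [-0.057  0.921  0.023  0.385] 0.03818315473896479 [0.4 0.1 0. ]
side elb 250 z pct [ 6. 33. 58.] hi mean [52. 83. 38.] 223
side bolt 198 z pct [26. 49. 65.] hi mean [ 57. -17.  49.] 185
side coup 126 z pct [34. 41. 70.] hi mean [  52. -131.   47.] 124
top elb 537 z pct [ 2.  9. 37.] hi mean [ 72. 110.  33.] 197
top bolt 528 z pct [ 1.  7. 53.] hi mean [66.  2. 46.] 110
top coup 520 z pct [ 1.  7. 39.] hi mean [  32. -105.   35.] 112
```

View pics/chk3.png

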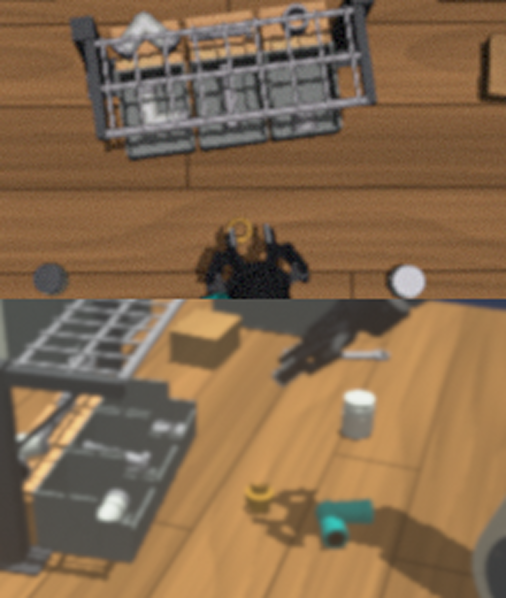

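Run:
```python
from h import *
import pickle
c=pickle.load(open("c1.pkl","rb"))
for k in c:
    w=RK.inv().apply(cloud(c[k]).reshape(-1,3)-O)*1000
    for n,yc in(("bolt",0),("elb",108),("coup",-108)):
        q=w[(w[:,0]>-10)&(w[:,0]<115)&(abs(w[:,1]-yc)<40)&(w[:,2]<120)&(w[:,2]>14)]
        print(k,n)
        for x in range(-10,115,10):
            s=q[(q[:,0]>=x)&(q[:,0]<x+10)]
            if len(s)>2: print(x,len(s),"y",np.percentile(s[:,1],[10,50,90]).round(),"z",np.percentile(s[:,2],[10,50,90]).round())
```

```text
side bolt
-10 69 y [-31.   4.  34.] z [19. 32. 44.]
0 9 y [-34. -10.  34.] z [42. 43. 45.]
20 26 y [-4.  6. 13.] z [29. 43. 52.]
30 18 y [ 3. 10. 14.] z [37. 45. 52.]
40 23 y [-1.  5. 10.] z [28. 45. 50.]
50 11 y [-1.  7.  8.] z [40. 48. 52.]
70 5 y [-24.   3.   5.] z [54. 55. 70.]
80 4 y [-2.  2.  4.] z [55. 56. 57.]
90 8 y [-40.   0.   6.] z [48. 57. 67.]
100 10 y [-39.   3.   8.] z [58. 60. 65.]
110 26 y [-35. -19.  19.] z [43. 66. 80.]
side elb
-10 89 y [ 76. 109. 143.] z [18. 30. 44.]
0 14 y [ 81. 119. 141.] z [42. 44. 46.]
30 58 y [ 71.  92. 115.] z [22. 29. 33.]
40 45 y [ 77.  96. 124.] z [33. 35. 37.]
50 26 y [ 72.  89. 116.] z [30. 33. 35.]
60 4 y [68. 68. 76.] z [33. 61. 67.]
90 3 y [68. 69. 69.] z [25. 26. 56.]
100 3 y [68. 68. 69.] z [21. 27. 30.]
110 48 y [ 76.  93. 127.] z [39. 69. 83.]
side coup
-10 52 y [-137. -105.  -73.] z [17. 31. 42.]
0 13 y [-132. -100.  -86.] z [39. 43. 45.]
10 11 y [-109. -101.  -94.] z [37. 39. 41.]
20 13 y [-139. -102.  -97.] z [35. 39. 42.]
30 12 y [-112. -103.  -98.] z [34. 39. 41.]
40 10 y [-111. -102.  -95.] z [37. 38. 40.]
50 3 y [-147. 
[... 463 characters left out ...]
 z [22. 46. 57.]
110 4 y [0. 4. 8.] z [62. 65. 68.]
top elb
0 63 y [ 75. 106. 139.] z [19. 42. 50.]
30 13 y [ 89. 109. 122.] z [19. 25. 29.]
50 45 y [ 75. 100. 123.] z [33. 37. 42.]
60 39 y [ 77. 112. 129.] z [28. 33. 40.]
70 23 y [108. 121. 133.] z [26. 34. 41.]
80 21 y [110. 119. 137.] z [24. 32. 41.]
90 25 y [110. 122. 136.] z [22. 33. 43.]
100 21 y [110. 121. 138.] z [26. 33. 40.]
top coup
0 62 y [-138. -107.  -79.] z [24. 42. 50.]
10 33 y [-120. -105.  -92.] z [30. 39. 44.]
20 30 y [-120. -106.  -90.] z [31. 39. 45.]
30 23 y [-121. -100.  -89.] z [25. 39. 45.]
50 5 y [-116. -113.  -97.] z [38. 40. 48.]
60 3 y [-107.  -90.  -75.] z [14. 15. 15.]
90 4 y [-137. -121.  -81.] z [14. 15. 16.]
```

Coupling and elbow lie flat in their bins. The two bolts are stacked lengthwise and inside the middle bin (x 22–112 mm, top ≤ 65 mm, rim 85 mm). One short rest, then hand in.

Request:
carry_out(increments="0 0 .03 0 0 0 38; 0 0 0 0 0 0 38; 0 0 0 0 0 0 38; 0 0 0 0 0 0 38; 0 0 0 0 0 0 38")

```text
time: 21.57
position: [0.4481, -0.0172, 0.2057]
tool_rot: [-0.058, 0.922, 0.025, 0.382]
ft_force: [0.1, 0.3, 0.6]
opening: 0.0383
finger_force: 0.0
```

```bash
python3 look.py | grep -E "bolt|\[" ; python3 -c "
from rig import *
print(sign_off())"
```

```text
[ 0.4481 -0.0172  0.2057] [-0.058  0.922  0.025  0.382] 0.03829173303486547 [0.1 0.3 0.6]
side elb 244 z pct [14. 33. 62.] hi mean [53. 83. 38.] 221
side bolt 212 z pct [28. 48. 63.] hi mean [ 55. -19.  49.] 202
side coup 136 z pct [33. 41. 68.] hi mean [  49. -133.   47.] 133
top elb 536 z pct [ 2.  9. 38.] hi mean [ 69. 110.  33.] 204
top bolt 523 z pct [ 1.  7. 53.] hi mean [66.  2. 45.] 105
top coup 518 z pct [ 0.  7. 38.] hi mean [  33. -104.   34.] 114
the job is handed in; nothing more can be done
None
```

All four fittings are in their matching bins and the job was handed in at about 21.7 s; the two bolts rest one on top of the other, sloping, but below the rim, and the hand-in returned no verdict.

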